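# Seal the condiment jars and shut the picnic box

### The arm

A 7-joint arm with a two-finger parallel gripper is mounted at the origin on the work surface. World frame = base frame: x ahead of the robot, y to its left, z up, the work surface at z = 0. Lengths are in m, angles in degrees, forces in N, time in s.
With the tool pointing down it reaches from about 0.4 to 0.875 m from the base axis. Payload 6.5 kg.
Tool frame: the origin (TCP) lies at the very end of the fingers, on their centre line; the grasp point (between the pads) lies 19 mm behind it; z points along the fingers, y is the line along which they close (so a half turn about z gives the same grasp; the last joint's range is limited). The gripper opens to 88 mm and grips with 3 to 60 N. Pads are 18 mm wide; open, the fingers measure 123 mm over their backs; the gripper's body (75 mm by 187 mm) begins 45 mm behind the grasp point.
Start: joints at [70.806, 30.733, -0.252, 88.115, 0.149, 61.152, -4.079], TCP at [0.173, -0.627, 0.239] pointing down, gripper open.
Joint ranges: [-154.64, 154.64], [-21.42, 123.67], [-72.66, 72.17], [13.99, 137.28], [-74.86, 254.86], [10.95, 109.41], [-158.01, 158.01]. Speed limits (degrees/s): [136.94, 136.94, 180, 180, 180, 180, 180].

### API

Orientations are given as a 3x3 rotation matrix whose columns are the frame's x, y, z axes.
In Python, from station import arm, vision, nets gives the robot as it stands.
- The arm moves only by the tool drive_tool, never from a script. Its argument "increments" is a list of rows, each a list of 7 numbers: the shift along the tool's x, y, z scaled (see below), then the turn, a rotation vector about the tool's x, y, z scaled (see below), then the finger opening in mm, from 0 to 88.1. In form: [[x, y, z, wx, wy, wz, gripper], ...]. A call has 1 to 8 rows; each row shifts and turns the commanded pose from where the row before left it, along the tool's axes as they then stand; what a row does not reach is not made up. The controller multiplies each number of a shift by 20 cm and each number of a turn by 45 degrees. A row lasts 1/10 s, in which the tool goes at most 50 mm and 8.59 degrees, less where a joint would pass 70% of its speed; a pose out of reach is approached as far as the arm can. A call with a number of a shift or a turn outside -1 to 1 is refused whole. A call with a gripper value outside its range is refused whole. The fingers move at their own pace and stop on an object; "squeeze" is the grip in N (left out, the last holds). Time passes only in rows, so rows that do not move let the fingers close. It gives the time, the measured TCP pose, the force, the opening and the grip force at its end, in the units of the state.
- arm.read_state(): the state, without advancing time (a new reading comes with each control period).
- vision.get_image(name): name is "scene" or "top"; returns a dict with "pixels" (384x512x3 uint8, red, green, blue), "range_z" (384x512 float32, m along the optical axis (not along the pixel's ray), 0 where there is no reading), "fx", "fy", "cx", "cy" (pixels), "R" (3x3) and "t" (3): a world point X has camera coordinates R X + t. Camera axes: x right, y down, z forward; pixel columns grow to the right and rows downward; lengths in m; the calibration is good to about 2 mm. A picture is of the moment at which its call begins.
- arm.finish_job(): hands the job in; it is judged then, once.
Trained networks look in a picture, given as the dict that the camera call returned (one of the last four; its "shot" number tells which), for a name from the list of things; names that differ only in an ending like _2 or _b are one class to them, and where a whole thing is asked for, a point or a joint stands for the part that bears it (a point fixed in the world has none). Each returns a list of dicts, best first, with "p" (0 to 1); they miss things now and then, are a little off and sometimes report something else, mostly with a low value. They report only what shows in the picture. A call takes as long as a camera call. They do not tell look-alikes from the thing itself.
- nets.search_frame(thing, picture): "at" ([column, row] in pixels, amid what is visible of it).
The state is a dict: "clock": time; "qpos": joint angles; "joint_velocities": joint speeds; "joint_efforts": joint torques, N m; "ee_pos": TCP position; "orientation": TCP orientation; "ft_force": force on the tool from outside, world axes, zero at the start; "moment": the same for the moment, N m; "gripper_width": opening from 0.0 (shut) to 1.0 (fully open); "grasp_force": force on a finger pad.
Only numpy, scipy, OpenCV 4.12 (cv2) and the standard library are available. Lean on these libraries where they do the work, as an engineer would, in place of code of your own. Each camera call takes 0.05 s, during which the arm holds its last target. There are 200 camera calls.

### The job

Pack the condiments for a picnic: first press the lids of the red-lidded and the blue-lidded jar fully home where the jars stand (one is on the chopping board, the other already in the wooden box), then stand the jar from the board upright in the box beside the other, setting it down without dropping it. After that, swing the box's hinged lid over and press it fully shut. Do not tip the jars over, and leave the green-lidded jar and everything else on the counter where it is.

Things in the scene. Friction and masses are not known exactly. Their poses are not given: they have to be found in the camera images.
- red_jar: white ceramic jar with a red band and a red press-on lid; loose, about 0.33 kg. Body 58 mm across, 56 mm high; origin under its centre, z up its axis. Lid: a disc 59 mm across, 8 mm thick, with a knob on top to press or lift by. Lid fully home, the knob's top is 88 mm above the underside. One of the red and blue jars starts on the board, the other in the box; which is which varies
- blue_jar: white ceramic jar with a blue band and a blue press-on lid; loose, about 0.33 kg. Body 58 mm across, 56 mm high; origin under its centre, z up its axis. Lid: a disc 59 mm across, 8 mm thick, with a knob on top to press or lift by. Lid fully home, the knob's top is 88 mm above the underside. One of the red and blue jars starts on the board, the other in the box; which is which varies
- red_lid (a joint): how far the red lid stands proud of its jar, in m: 0 = fully home, about 0.008 to 0.012 at the start (a yellow seal shows in the gap), at most 0.014. A tight fit: it slides down under about 9 N on the knob, stays where it is left, and stops hard at 0
- blue_lid (a joint): how far the blue lid stands proud of its jar, in m: 0 = fully home, about 0.008 to 0.012 at the start (a yellow seal shows in the gap), at most 0.014. A tight fit: it slides down under about 9 N on the knob, stays where it is left, and stops hard at 0
- red_knob (a point): centre of the top face of the red lid's knob, which is round, 22 mm across and 24 mm high
- blue_knob (a point): centre of the top face of the blue lid's knob, which is round, 22 mm across and 24 mm high
- box: open wooden box fixed to the counter, 122 mm (its x) by 212 mm (its y), 112 mm high, walls 6 mm, inner floor 16 mm above the counter; room for two jars side by side, at about y = +50 and -50 mm. Origin under its centre; x points to the hinge side, -x to the front
- box_lid (a joint): opening angle of the box's dark wooden lid in rad: 0 = fully shut, flat on the rim; it starts standing open, about 1.75 to 2.05, and goes to 2.2. Stiff hinge: it stays where it is left and takes about 0.6 N m to move, so the front must be pressed down to shut it
- lid_hinge (a point): middle of the lid's hinge line, on the box's rear (+x) upper rim, 112 mm above the counter; the hinge runs along the box's y
- lid_tab (a point): upper (outer) face of the brass tab in the middle of the lid's front edge, 127 mm from the hinge line, 121 mm above the counter with the lid shut. The lid plate is 122 mm from hinge to front edge, 212 mm wide, 10 mm thick; the tab is 50 mm wide and sticks out 20 mm
- board: round wooden chopping board, 320 mm across, 16 mm thick, fixed; origin at the centre of its underside
- green_jar: bystander: the same jar with a green lid, already sealed, on the board; same sizes and origin
- garlic: bystander: garlic bulb on the board, 50 mm across, 52 mm high; origin under its centre
- onion: bystander: red onion, 70 mm across, 68 mm high, on the counter left of the box; origin under its centre
- knife: bystander: chef's knife lying right of the board, 335 mm long, 18 mm high; origin under the joint of blade and handle, blade to +x
- bowl: bystander: small blue-grey bowl, 110 mm across, 50 mm high; origin under its centre
- mill: bystander: dark wooden pepper mill, 54 mm across, 142 mm high; origin under its centre
- salt_tin: bystander: red, white and blue tin, 66 mm across, 100 mm high; origin under its centre
There are look-alikes about, which are no part of the job. Of the things like the blue_jar, leave any that is black; of the rest the larger one is meant.

How it is judged:
By the outcome, as a careful person would: the job done as asked, in the order asked, and still so for the second after the job is handed in, with the robot touching nothing.
It also fails if it takes over 64 s, if anything falls off the work surface, if the arm or the gripper's body presses on something with over 40 N, if the wrist force passes 120 N, or if a joint passes its speed limit or range.

## Working session

There is one attempt and no reset: what is moved stays moved. The work goes in short steps, Python scripts to look and compute and a tool call to move; the robot and the scene stay as the last step left them, time stands still between calls to the robot, and variables do not carry over. Pictures are saved under pics/ and viewed, at most 10 in all, crops included, and the job is handed in when it is done.

Besides the shell and the picture viewer there is one more tool, called after ">>>" as name(argument=value, ...), one argument or row to a line, values as JSON. drive_tool: Moves the arm, as the interface text tells. Shifts and turns lie within -1 to 1; 1 stands for 20 cm of shift or 45 degrees of turn. Its arguments: {"type":"object","properties":{"increments":{"type":"array","items":{"type":"array","items":{"type":"number"}}},"squeeze":{"type":"number"}},"required":["increments"]}

```bash
mkdir -p pics; cat > h.py <<'E'
import numpy as np, cv2
from station import arm, vision, nets
def world(im,u,v,z=None):
    z=im["range_z"][int(round(v)),int(round(u))] if z is None else z
    c=np.array([(u-im["cx"])/im["fx"]*z,(v-im["cy"])/im["fy"]*z,z])
    return np.array(im["R"]).T@(c-np.array(im["t"]))
def cloud(im):
    v,u=np.mgrid[:384,:512]; z=im["range_z"]
    c=np.stack([(u-im["cx"])/im["fx"]*z,(v-im["cy"])/im["fy"]*z,z],-1)
    return (c-np.array(im["t"]))@np.array(im["R"])
def save(im,n): cv2.imwrite("pics/"+n,cv2.cvtColor(im["pixels"],cv2.COLOR_RGB2BGR))
E
python3 - <<'E'
from h import *
ims={n:vision.get_image(n) for n in("scene","top")}
big=[]
for n,im in ims.items():
    print(n,im["fx"],np.round(-np.array(im["R"]).T@im["t"],3))
    np.savez(n+".npz",**im)
    for t in["red_jar","blue_jar","red_knob","blue_knob","box","lid_tab","green_jar","mill","salt_tin","onion"]:
        for d in nets.search_frame(t,im)[:4]:
            print(t,round(d["p"],2),np.round(d["at"]),np.round(world(im,*d["at"]),3))
    save(im,n+"0.png")
print(arm.read_state())
E
```

```text
scene 372.9083622765746 [ 1.182 -0.308  1.068]
red_jar 0.88 [223. 195.] [ 0.505 -0.082  0.091]
red_jar 0.52 [317. 166.] [0.535 0.25  0.108]
red_jar 0.25 [226. 247.] [ 0.668 -0.139  0.056]
blue_jar 0.72 [290. 170.] [0.503 0.167 0.093]
blue_jar 0.52 [276. 151.] [0.373 0.181 0.053]
blue_jar 0.51 [295. 137.] [0.349 0.273 0.062]
red_knob 0.47 [221. 186.] [ 0.486 -0.079  0.113]
blue_knob 0.69 [290. 164.] [0.49  0.17  0.106]
blue_knob 0.62 [297. 134.] [0.35  0.282 0.079]
blue_knob 0.43 [276. 149.] [0.372 0.181 0.06 ]
blue_knob 0.34 [181. 227.] [ 0.561 -0.244  0.085]
box 0.94 [314. 168.] [0.523 0.251 0.085]
lid_tab 0.88 [330. 148.] [0.541 0.283 0.184]
lid_tab 0.39 [363. 212.] [0.753 0.287 0.102]
green_jar 0.57 [180. 228.] [ 0.561 -0.245  0.083]
green_jar 0.17 [224. 193.] [ 0.501 -0.076  0.094]
mill 0.67 [328. 228.] [0.762 0.154 0.107]
salt_tin 0.96 [362. 214.] [0.753 0.289 0.092]
onion 0.46 [228. 249.] [ 0.673 -0.136  0.051]
top 462.3787173374369 [ 0.378 -0.029  1.3  ]
red_jar 0.65 [272. 224.] [ 0.476 -0.078  0.117]
red_jar 0.48 [293. 197.] [ 0.563 -0.139  0.018]
blue_jar 0.94 [136. 272.] [0
[... 841 characters left out ...]
velocities': array([-0.02578613, -0.0746526 , -0.04129154,  0.08051956,  0.04573778,
        0.01363467, -0.03846724]), 'joint_efforts': array([ 5.68788855e-04, -5.70932472e+01,  9.91322771e-01, -2.51921099e+01,
       -5.60009968e-02,  1.09650390e-02,  5.76484763e-05]), 'ee_pos': array([ 0.17263385, -0.62664761,  0.23870878]), 'orientation': array([[ 9.64082458e-01,  2.65603115e-01, -2.22284358e-05],
       [ 2.65603114e-01, -9.64082458e-01, -1.72928750e-05],
       [-2.60230865e-05,  1.07678156e-05, -1.00000000e+00]]), 'ft_force': array([-0.27968838,  0.19035585,  0.46152814]), 'moment': array([-0.00292216,  0.04122364,  0.02866182]), 'grasp_force': 0.0, 'gripper_width': 0.997630437153025}
```

View pics/scene0.png

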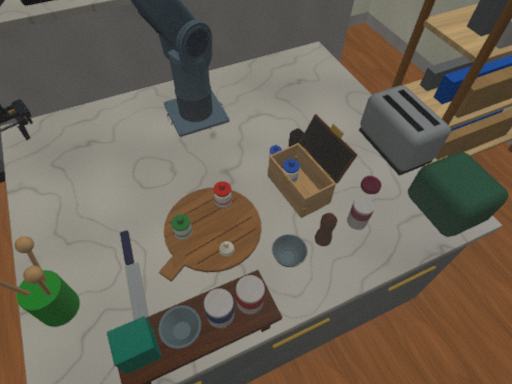

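View pics/top0.png

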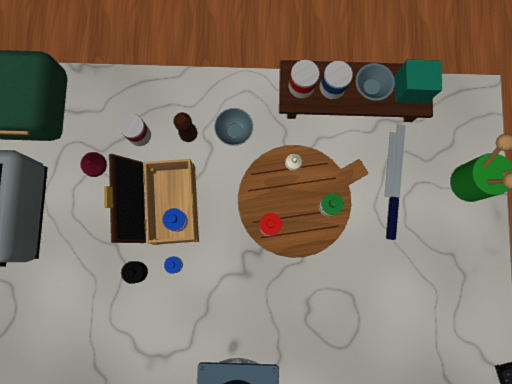

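The red jar stands on the board (top image 270,223) and a blue jar in the box (174,219). Things like the blue jar are the blue one in the box (174,219), a smaller blue one (173,264) and a black one (134,272). The one in the box fits, as it is blue and the larger of the blue two. I'll confirm this in a crop and measure.

```bash
python3 - <<'E'
from h import *
I={n:dict(np.load(n+".npz")) for n in("scene","top")}
c=cv2.resize(I["top"]["pixels"][140:290,95:295],None,fx=4,fy=4,interpolation=cv2.INTER_CUBIC)
cv2.imwrite("pics/crop1.png",c[...,::-1])
def circ(P):
    A=np.c_[2*P,np.ones(len(P))];s=np.linalg.lstsq(A,(P**2).sum(1),rcond=None)[0]
    return s[:2],np.sqrt(s[2]+s[:2]@s[:2])
for n,im in I.items():
    X=cloud(im);hsv=cv2.cvtColor(im["pixels"],cv2.COLOR_RGB2HSV);h,s,v=cv2.split(hsv)
    ok=(im["range_z"]>0)
    red=((h<6)|(h>174))&(s>170)&(v>90); blue=(h>105)&(h<130)&(s>150)&(v>70)
    for nm,m,g in(("red",red,(.48,-.07)),("blue",blue,(.48,.175)),("small",blue,(.37,.18)),("green",(h>50)&(h<75)&(s>120),(.55,-.23))):
        P=X[m&ok&(np.hypot(X[...,0]-g[0],X[...,1]-g[1])<.06)]
        if len(P)<5: print(n,nm,len(P));continue
        zt=np.percentile(P[:,2],98);K=P[P[:,2]>zt-.006]
        print(n,nm,len(P),"knob top",round(zt,4),"xy",np.round(np.median(K,0),4),len(K),"hist",[(round(a,3),int(k)) for k,a in zip(*np.histogram(P[:,2],np.arange(.04,.14,.006))) if k])
        D=P[(P[:,2]<zt-.014)&(P[:,2]>zt-.034)]
        if len(D)>9:
            (cx,cy),r=cv2.minEnclosingCircle((D[:,:2]*1000).astype(np.float32)); print("  disc",cx,cy,r,"z",np.median(D[:,2]))
    B=X[ok&(abs(X[...,0]-.54)<.17)&(abs(X[...,1]-.2)<.11)&(abs(X[...,2]-.112)<.006)&~blue]
    (c0,sz,a)=cv2.minAreaRect((B[:,:2]*1000).astype(np.float32)); print(n,"rim",len(B),c0,sz,a,np.round(np.percentile(B,[2,98],axis=0),3))
    L=X[ok&(abs(X[...,0]-.54)<.17)&(X[...,1]>.2)&(X[...,1]<.36)&(X[...,2]>.13)&(v<110)]
    (c0,sz,a)=cv2.minAreaRect((L[:,:2]*1000).astype(np.float32)); print(n,"lid",len(L),c0,sz,a,np.round(np.percentile(L,[1,50,99],axis=0),3))
    m=L.mean(0);print("  normal",np.round(np.linalg.svd(L-m)[2][2],3),np.round(m,3))
    for nm,g in(("board",(.55,-.05,.016)),("box floor",(.58,.19,.016))):
        q=X[ok&(np.hypot(X[...,0]-g[0],X[...,1]-g[1])<.02)];print(n,nm,np.median(q[:,2]))
    T=X[ok&(h>15)&(h<28)&(s>130)&(v>90)&(X[...,2]>.2)&(abs(X[...,1]-.27)<.1)];print(n,"tab",len(T),np.round(np.median(T,0),3) if len(T) else "")
E
```

```text
scene red 162 knob top 0.1196 xy [ 0.4804 -0.0747  0.118 ] 24 hist [(np.float64(0.082), 1), (np.float64(0.088), 84), (np.float64(0.094), 46), (np.float64(0.1), 2), (np.float64(0.106), 3), (np.float64(0.112), 14), (np.float64(0.118), 12)]
  disc 481.237548828125 -74.80783081054688 27.775590896606445 z 0.0935661347742292
scene blue 130 knob top 0.1168 xy [0.4868 0.1805 0.1156] 21 hist [(np.float64(0.082), 8), (np.float64(0.088), 90), (np.float64(0.094), 10), (np.float64(0.106), 2), (np.float64(0.112), 20)]
  disc 486.7564697265625 180.59197998046875 26.339242935180664 z 0.09087653468760487
scene small 36 knob top 0.0703 xy [0.3672 0.1837 0.0676] 5 hist [(np.float64(0.046), 20), (np.float64(0.052), 9), (np.float64(0.058), 2), (np.float64(0.064), 3), (np.float64(0.07), 2)]
  disc 364.80596923828125 182.16561889648438 18.8792781829834 z 0.05079756095519817
scene green 156 knob top 0.1078 xy [ 0.538  -0.2355  0.1058] 27 hist [(np.float64(0.076), 79), (np.float64(0.082), 49), (np.float64(0.1), 17), (np.float64(0.106), 11)]
  disc 540.4651489257812 -238.78111267089844 26.828386306762695 z 0.
[... 1531 characters left out ...]
(np.float64(0.076), 203), (np.float64(0.082), 93), (np.float64(0.088), 5), (np.float64(0.094), 6), (np.float64(0.1), 39), (np.float64(0.106), 12)]
  disc 539.7133178710938 -238.32945251464844 28.67513656616211 z 0.08073143559939283
top rim 717 (532.2080078125, 193.85833740234375) (213.42539978027344, 127.64183044433594) 4.84967565536499 [[0.425 0.125 0.107]
 [0.639 0.26  0.117]]
top lid 2729 (523.34912109375, 283.4683532714844) (211.9228973388672, 59.03411102294922) 6.951793193817139 [[0.419 0.252 0.131]
 [0.52  0.284 0.189]
 [0.625 0.315 0.236]]
  normal [ 0.089 -0.894  0.44 ] [0.52  0.284 0.186]
top board 0.016215545788809592
top box floor 0.01622267162422259
top tab 82 [0.52  0.311 0.24 ]
```

View pics/crop1.png

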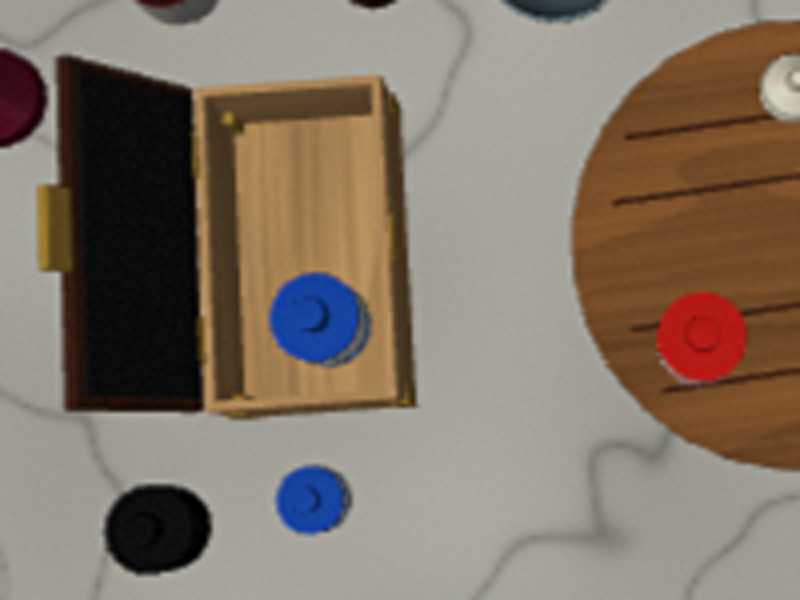

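The crop confirms it: the box holds the larger blue jar (crop 313,318), the smaller blue one (312,500) and the black one (158,527) stay outside. The red jar is at (702,335) and the lid is open to the left with its tab at (52,228). I'll turn the tool so the fingers close along the box's long side.

>>> drive_tool(
  increments=[
    [0, 0, 0, 0, 0, -0.19, 0],
    [0, 0, 0, 0, 0, -0.19, 0],
    [0, 0, 0, 0, 0, -0.19, 0],
    [0, 0, 0, 0, 0, -0.19, 0],
    [0, 0, 0, 0, 0, -0.19, 0],
    [0, 0, 0, 0, 0, -0.19, 0],
    [0, 0, 0, 0, 0, -0.19, 0],
    [0, 0, 0, 0, 0, -0.19, 0],
  ],
  squeeze=20,
)

```text
clock: 1.9
ee_pos: [0.1725, -0.6267, 0.2387]
orientation: [[0.102, 0.995, -0.0], [0.995, -0.102, -0.0], [-0.0, -0.0, -1.0]]
ft_force: [1.1, 0.4, 0.6]
gripper_width: 0.3
grasp_force: 0.0
```

```bash
cat >> h.py <<'E'
def delta(p,st=None):
    s=st or arm.read_state(); d=np.array(s["orientation"]).T@(np.array(p)-s["ee_pos"])
    print("tool delta in 20cm units",np.round(d/.2,3),"z",np.round(s["ee_pos"][2],4),"F",np.round(s["ft_force"],1),"grip",round(s["gripper_width"]*88,1),round(s["grasp_force"],1))
E
python3 - <<'E'
from h import *
for n in("top","scene"):
    im=dict(np.load(n+".npz"));X=cloud(im);h,s,v=cv2.split(cv2.cvtColor(im["pixels"],cv2.COLOR_RGB2HSV))
    # long front rim
    c0=np.array([.531,.19])
    best=None
    for it in range(2):
        a=np.radians(6.1 if it==0 else yaw)
        bx=np.array([-np.sin(a),np.cos(a)]);by=np.array([-np.cos(a),-np.sin(a)])
        P=X.reshape(-1,3)[(im["range_z"]>0).ravel()];q=P[:,:2]-c0;x=q@bx;y=q@by
        m=(abs(P[:,2]-.112)<.006)&(x<-.045)&(x>-.075)&(abs(y)<.11)
        k=np.polyfit(y[m],x[m],1);yaw=np.degrees(a)-np.degrees(np.arctan(k[0]))
        print(n,"front rim n",m.sum(),"mid x",round(k[1],4),"yaw",yaw,"x range",np.round(np.percentile(x[m],[3,97]),4))
    m=(abs(P[:,2]-.112)<.006)&(abs(x)<.04)&(abs(y)<.13)&(abs(y)>.085)
    for sg in(1,-1):
        t=m&(y*sg>0); print("  end rim",sg,t.sum(),np.round(np.percentile(y[t],[5,50,95]),4) if t.any() else "")
    for nm,p in(("blue",(.486,.180)),): print(nm,np.round([(np.array(p)-c0)@bx,(np.array(p)-c0)@by],4))
delta([.480,-.074,.15])
E
```

```text
top front rim n 227 mid x -0.0553 yaw 5.824613967343132 x range [-0.0589 -0.0484]
top front rim n 226 mid x -0.0554 yaw 5.75396661501183 x range [-0.0588 -0.0491]
  end rim 1 76 [0.0987 0.1017 0.1044]
  end rim -1 87 [-0.107  -0.104  -0.1013]
blue [-0.0054  0.0458]
scene front rim n 163 mid x -0.0545 yaw 6.146243313394715 x range [-0.0583 -0.0492]
scene front rim n 163 mid x -0.0545 yaw 6.146327574692457 x range [-0.0583 -0.0493]
  end rim 1 55 [0.0993 0.1016 0.1075]
  end rim -1 62 [-0.1059 -0.104  -0.0996]
blue [-0.0051  0.0458]
tool delta in 20cm units [2.906 1.248 0.443] z 0.2387 F [1.1 0.4 0.6] grip 26.4 0.0
```

>>> drive_tool(
  increments=[
    [0, 0, 0, 0, 0, -0.136, 0],
    [0, 0, 0, 0, 0, -0.136, 0],
    [0, 0, 0, 0, 0, 0, 0],
    [0, 0, 0, 0, 0, 0, 0],
  ],
)

```text
clock: 2.3
ee_pos: [0.1725, -0.6267, 0.2387]
orientation: [[-0.102, 0.995, 0.0], [0.995, 0.102, 0.0], [0.0, 0.0, -1.0]]
ft_force: [-0.2, 0.4, -0.1]
gripper_width: 0.006
grasp_force: 0.0
```

```bash
python3 - <<'E'
from h import *
delta([.480,-.074,.15])
E
```

```text
tool delta in 20cm units [2.592 1.812 0.444] z 0.2387 F [-0.2  0.4 -0.1] grip 0.5 0.0
```

>>> drive_tool(
  increments=[
    [0.2, 0.14, 0, 0, 0, 0, 0],
    [0.2, 0.14, 0, 0, 0, 0, 0],
    [0.2, 0.14, 0, 0, 0, 0, 0],
    [0.2, 0.14, 0, 0, 0, 0, 0],
    [0.2, 0.14, 0, 0, 0, 0, 0],
    [0.2, 0.14, 0, 0, 0, 0, 0],
    [0.2, 0.14, 0, 0, 0, 0, 0],
    [0.2, 0.14, 0, 0, 0, 0, 0],
  ],
)

```text
clock: 3.1
ee_pos: [0.3624, -0.2832, 0.2391]
orientation: [[-0.102, 0.995, 0.001], [0.995, 0.102, -0.001], [-0.001, 0.001, -1.0]]
ft_force: [1.3, -0.1, -0.0]
gripper_width: 0.004
grasp_force: 0.0
```

>>> drive_tool(
  increments=[
    [0.2, 0.14, 0, 0, 0, 0, 0],
    [0.2, 0.14, 0, 0, 0, 0, 0],
    [0.2, 0.14, 0, 0, 0, 0, 0],
    [0.2, 0.14, 0, 0, 0, 0, 0],
    [0.19, 0.13, 0, 0, 0, 0, 0],
    [0, 0, 0.15, 0, 0, 0, 0],
    [0, 0, 0.15, 0, 0, 0, 0],
    [0, 0, 0, 0, 0, 0, 0],
  ],
)

```text
clock: 3.9
ee_pos: [0.4757, -0.0729, 0.1759]
orientation: [[-0.104, 0.995, -0.006], [0.995, 0.104, 0.001], [0.002, -0.006, -1.0]]
ft_force: [-0.1, -0.0, -0.4]
gripper_width: 0.008
grasp_force: 0.0
```

```bash
python3 - <<'E'
from h import *
delta([.480,-.074,.118])
E
```

```text
tool delta in 20cm units [-0.008  0.023  0.29 ] z 0.1759 F [-0.1 -0.  -0.4] grip 0.7 0.0
```

>>> drive_tool(
  increments=[
    [-0.01, 0.02, 0.1, 0, 0, 0, 0],
    [0, 0, 0.1, 0, 0, 0, 0],
    [0, 0, 0.06, 0, 0, 0, 0],
    [0, 0, 0, 0, 0, 0, 0],
    [0, 0, 0, 0, 0, 0, 0],
  ],
)

```text
clock: 4.4
ee_pos: [0.4827, -0.0751, 0.1276]
orientation: [[-0.105, 0.995, 0.001], [0.995, 0.105, -0.0], [-0.0, 0.001, -1.0]]
ft_force: [0.0, 0.3, 0.1]
gripper_width: 0.005
grasp_force: 0.0
```

```bash
python3 - <<'E'
from h import *
delta([.480,-.074,.104])
E
```

```text
tool delta in 20cm units [ 0.007 -0.013  0.118] z 0.1276 F [0.  0.3 0.1] grip 0.4 0.0
```

>>> drive_tool(
  increments=[
    [0.006, -0.012, 0.025, 0, 0, 0, 0],
    [0, 0, 0.025, 0, 0, 0, 0],
    [0, 0, 0.02, 0, 0, 0, 0],
    [0, 0, 0.02, 0, 0, 0, 0],
    [0, 0, 0, 0, 0, 0, 0],
  ],
)

```text
clock: 4.9
ee_pos: [0.4798, -0.0741, 0.1086]
orientation: [[-0.105, 0.994, 0.0], [0.994, 0.105, -0.0], [-0.0, 0.0, -1.0]]
ft_force: [0.2, -0.7, 0.5]
gripper_width: 0.005
grasp_force: 0.0
```

>>> drive_tool(
  increments=[
    [0, 0, 0.015, 0, 0, 0, 0],
    [0, 0, 0.015, 0, 0, 0, 0],
    [0, 0, 0, 0, 0, 0, 0],
  ],
)

```text
clock: 5.2
ee_pos: [0.4804, -0.0741, 0.1043]
orientation: [[-0.105, 0.994, 0.001], [0.994, 0.105, -0.001], [-0.001, 0.001, -1.0]]
ft_force: [-6.4, 0.2, 23.0]
gripper_width: 0.007
grasp_force: 11.4
```

>>> drive_tool(
  increments=[
    [0, 0, 0.01, 0, 0, 0, 0],
    [0, 0, 0, 0, 0, 0, 0],
  ],
)

```text
clock: 5.4
ee_pos: [0.4812, -0.0741, 0.1042]
orientation: [[-0.105, 0.994, 0.002], [0.994, 0.105, -0.003], [-0.003, 0.002, -1.0]]
ft_force: [-11.6, -0.1, 44.7]
gripper_width: 0.006
grasp_force: 22.4
```

Hard stop at z = 0.104 with 45 N, so the red lid is home. I'll lift and go over the blue jar.

>>> drive_tool(
  increments=[
    [0, 0, -0.2, 0, 0, 0, 0],
    [0, 0, -0.2, 0, 0, 0, 0],
    [0.21, 0.026, 0, 0, 0, 0, 0],
    [0.21, 0.026, 0, 0, 0, 0, 0],
    [0.21, 0.026, 0, 0, 0, 0, 0],
    [0.21, 0.026, 0, 0, 0, 0, 0],
    [0.21, 0.026, 0, 0, 0, 0, 0],
    [0.21, 0.026, 0, 0, 0, 0, 0],
  ],
)

```text
clock: 6.2
ee_pos: [0.4841, 0.1814, 0.1806]
orientation: [[-0.105, 0.994, 0.0], [0.994, 0.105, -0.0], [-0.0, 0.0, -1.0]]
ft_force: [0.3, -0.1, 1.0]
gripper_width: 0.004
grasp_force: 0.0
```

>>> drive_tool(
  increments=[
    [0, 0, 0.1, 0, 0, 0, 0],
    [0, 0, 0.1, 0, 0, 0, 0],
    [0, 0, 0, 0, 0, 0, 0],
    [0, 0, 0, 0, 0, 0, 0],
  ],
)

```text
clock: 6.6
ee_pos: [0.4841, 0.1797, 0.1408]
orientation: [[-0.105, 0.994, -0.001], [0.994, 0.105, -0.0], [-0.0, -0.001, -1.0]]
ft_force: [-0.4, -0.5, 0.8]
gripper_width: 0.005
grasp_force: 0.0
```

```bash
python3 - <<'E'
from h import *
delta([.486,.180,.104])
X={}
for n in("scene","top"):
    im=vision.get_image(n);X=cloud(im);h,s,v=cv2.split(cv2.cvtColor(im["pixels"],cv2.COLOR_RGB2HSV))
    P=X[((h<6)|(h>174))&(s>170)&(v>90)&(np.hypot(X[...,0]-.48,X[...,1]+.074)<.05)]
    zt=np.percentile(P[:,2],98);print(n,zt,np.median(P[P[:,2]>zt-.006],0))
E
```

```text
tool delta in 20cm units [0.001 0.01  0.184] z 0.1408 F [-0.4 -0.5  0.8] grip 0.4 0.0
scene 0.1067715202117219 [ 0.48173513 -0.07212376  0.10564852]
top 0.10635374970523363 [ 0.48046596 -0.07370643  0.10417369]
```

Red now reads the same height as the sealed green jar. Next I press the blue lid.

>>> drive_tool(
  increments=[
    [0, 0.01, 0.06, 0, 0, 0, 0],
    [0, 0, 0.04, 0, 0, 0, 0],
    [0, 0, 0.02, 0, 0, 0, 0],
    [0, 0, 0.02, 0, 0, 0, 0],
    [0, 0, 0.015, 0, 0, 0, 0],
    [0, 0, 0.015, 0, 0, 0, 0],
    [0, 0, 0.015, 0, 0, 0, 0],
    [0, 0, 0, 0, 0, 0, 0],
  ],
)

```text
clock: 7.5
ee_pos: [0.4864, 0.1801, 0.1044]
orientation: [[-0.105, 0.994, 0.0], [0.994, 0.105, -0.001], [-0.001, 0.0, -1.0]]
ft_force: [-3.1, -2.6, 12.1]
gripper_width: 0.006
grasp_force: 5.5
```

>>> drive_tool(
  increments=[
    [0, 0, 0.015, 0, 0, 0, 0],
    [0, 0, 0.005, 0, 0, 0, 0],
    [0, 0, 0, 0, 0, 0, 0],
  ],
)

```text
clock: 7.8
ee_pos: [0.4879, 0.1809, 0.1043]
orientation: [[-0.105, 0.994, 0.004], [0.994, 0.105, -0.001], [-0.002, 0.004, -1.0]]
ft_force: [-12.3, -6.9, 51.1]
gripper_width: 0.007
grasp_force: 25.2
```

Blue home, with a hard stop at 0.104 and 51 N. I'll go back to red and open the fingers for the knob grasp.

>>> drive_tool(
  increments=[
    [0, 0, -0.2, 0, 0, 0, 0],
    [0, 0, -0.2, 0, 0, 0, 0],
    [-0.21, -0.028, 0, 0, 0, 0, 50],
    [-0.21, -0.028, 0, 0, 0, 0, 50],
    [-0.21, -0.028, 0, 0, 0, 0, 50],
    [-0.21, -0.028, 0, 0, 0, 0, 50],
    [-0.21, -0.028, 0, 0, 0, 0, 50],
    [-0.21, -0.028, 0, 0, 0, 0, 50],
  ],
)

```text
clock: 8.6
ee_pos: [0.4791, -0.0758, 0.1797]
orientation: [[-0.105, 0.994, 0.0], [0.994, 0.105, -0.0], [-0.0, 0.0, -1.0]]
ft_force: [0.6, -0.5, -0.1]
gripper_width: 0.528
grasp_force: 0.0
```

>>> drive_tool(
  increments=[
    [0, 0, 0.1, 0, 0, 0, 50],
    [0, 0, 0.1, 0, 0, 0, 50],
    [0, 0, 0, 0, 0, 0, 50],
    [0, 0, 0, 0, 0, 0, 50],
  ],
)

```text
clock: 9.0
ee_pos: [0.4793, -0.0736, 0.1398]
orientation: [[-0.106, 0.994, -0.001], [0.994, 0.106, 0.0], [0.0, -0.0, -1.0]]
ft_force: [0.4, -0.4, 0.5]
gripper_width: 0.568
grasp_force: 0.0
```

```bash
python3 - <<'E'
from h import *
delta([.4805,-.0735,.083])
X={}
for n in("scene","top"):
    im=vision.get_image(n);X=cloud(im);h,s,v=cv2.split(cv2.cvtColor(im["pixels"],cv2.COLOR_RGB2HSV))
    P=X[(h>105)&(h<130)&(s>150)&(v>70)&(np.hypot(X[...,0]-.486,X[...,1]-.18)<.05)]
    zt=np.percentile(P[:,2],98);print(n,zt,np.median(P[P[:,2]>zt-.006],0))
E
```

```text
tool delta in 20cm units [-0.     0.006  0.284] z 0.1398 F [ 0.4 -0.4  0.5] grip 50.0 0.0
scene 0.10710488045776594 [0.4873155  0.18032393 0.10524877]
top 0.1063724913952496 [0.48574926 0.18080154 0.1039649 ]
```

>>> drive_tool(
  increments=[
    [0, 0.006, 0.1, 0, 0, 0, 50],
    [0, 0, 0.1, 0, 0, 0, 50],
    [0, 0, 0.05, 0, 0, 0, 50],
    [0, 0, 0.03, 0, 0, 0, 50],
    [0, 0, 0, 0, 0, 0, 50],
    [0, 0, 0, 0, 0, 0, 50],
  ],
)

```text
clock: 9.7
ee_pos: [0.4811, -0.0739, 0.0843]
orientation: [[-0.105, 0.994, 0.001], [0.994, 0.105, -0.0], [-0.0, 0.001, -1.0]]
ft_force: [-0.2, 0.8, -0.1]
gripper_width: 0.57
grasp_force: 0.0
```

>>> drive_tool(
  increments=[
    [0, 0, 0, 0, 0, 0, 30],
    [0, 0, 0, 0, 0, 0, 24],
    [0, 0, 0, 0, 0, 0, 15],
    [0, 0, 0, 0, 0, 0, 15],
    [0, 0, 0, 0, 0, 0, 15],
    [0, 0, 0, 0, 0, 0, 15],
  ],
  squeeze=30,
)

```text
clock: 10.3
ee_pos: [0.4801, -0.0741, 0.0837]
orientation: [[-0.105, 0.994, -0.001], [0.994, 0.105, -0.0], [-0.0, -0.001, -1.0]]
ft_force: [-3.4, 0.4, 3.9]
gripper_width: 0.243
grasp_force: 29.9
```

>>> drive_tool(
  increments=[
    [0, 0, -0.01, 0, 0, 0, 15],
    [0, 0, -0.03, 0, 0, 0, 15],
    [0, 0, -0.07, 0, 0, 0, 15],
    [0, 0, -0.12, 0, 0, 0, 15],
    [0, 0, -0.15, 0, 0, 0, 15],
    [0, 0, -0.15, 0, 0, 0, 15],
    [0, 0, -0.1, 0, 0, 0, 15],
    [0, 0, -0.04, 0, 0, 0, 15],
  ],
)

```text
clock: 11.1
ee_pos: [0.4818, -0.0739, 0.2205]
orientation: [[-0.105, 0.994, 0.004], [0.994, 0.105, -0.001], [-0.001, 0.004, -1.0]]
ft_force: [1.2, 0.8, -2.7]
gripper_width: 0.243
grasp_force: 29.9
```

```bash
python3 - <<'E'
from h import *
delta([.582,.198,.210])
im=vision.get_image("scene");c=cv2.resize(im["pixels"][100:280,150:350],None,fx=3,fy=3);cv2.imwrite("pics/lift.png",c[...,::-1])
E
```

```text
tool delta in 20cm units [1.299 0.641 0.053] z 0.2205 F [ 1.2  0.8 -2.7] grip 21.4 29.9
```

View pics/lift.png

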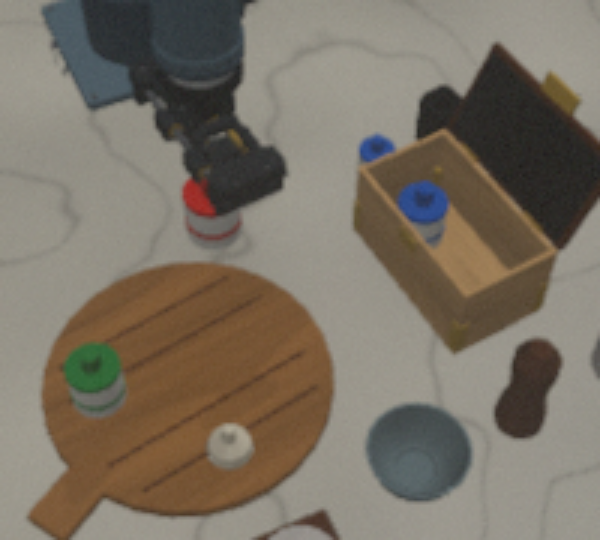

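The picture shows the jar hanging upright in the fingers (crop 212,215), and the board now holds only the green jar and the garlic. I'll carry it over the box.

>>> drive_tool(
  increments=[
    [0.06, 0.03, 0, 0, 0, 0, 15],
    [0.13, 0.064, 0, 0, 0, 0, 15],
    [0.19, 0.094, 0, 0, 0, 0, 15],
    [0.2, 0.1, 0, 0, 0, 0, 15],
    [0.2, 0.1, 0, 0, 0, 0, 15],
    [0.2, 0.1, 0, 0, 0, 0, 15],
    [0.17, 0.08, 0, 0, 0, 0, 15],
    [0.1, 0.05, 0, 0, 0, 0, 15],
  ],
)

```text
clock: 11.95
ee_pos: [0.576, 0.193, 0.216]
orientation: [[-0.11, 0.994, -0.003], [0.994, 0.11, 0.002], [0.003, -0.002, -1.0]]
ft_force: [-0.4, -0.0, -3.9]
gripper_width: 0.241
grasp_force: 29.9
```

>>> drive_tool(
  increments=[
    [0.05, 0.023, 0.03, 0, 0, 0, 15],
    [0, 0, 0.05, 0, 0, 0, 15],
    [0, 0, 0, 0, 0, 0, 15],
    [0, 0, 0, 0, 0, 0, 15],
    [0, 0, 0, 0, 0, 0, 15],
  ],
)

```text
clock: 12.45
ee_pos: [0.5808, 0.1966, 0.2017]
orientation: [[-0.103, 0.995, 0.0], [0.995, 0.103, -0.001], [-0.001, -0.0, -1.0]]
ft_force: [0.8, -0.4, -2.9]
gripper_width: 0.241
grasp_force: 29.9
```

```bash
python3 - <<'E'
from h import *
delta([.582,.198,.084])
for n in("scene","top"):
    im=vision.get_image(n);X=cloud(im);h,s,v=cv2.split(cv2.cvtColor(im["pixels"],cv2.COLOR_RGB2HSV))
    P=X[((h<6)|(h>174))&(s>170)&(v>60)&(np.hypot(X[...,0]-.582,X[...,1]-.198)<.06)&(X[...,2]>.15)]
    if len(P): print(n,len(P),np.round(np.percentile(P,[2,50,98],axis=0),3))
im=vision.get_image("scene");c=cv2.resize(im["pixels"][90:250,230:410],None,fx=3.3,fy=3.3);cv2.imwrite("pics/over.png",c[...,::-1])
E
```

```text
tool delta in 20cm units [0.007 0.007 0.589] z 0.2017 F [ 0.8 -0.4 -2.9] grip 21.2 29.9
scene 115 [[0.562 0.171 0.195]
 [0.588 0.185 0.2  ]
 [0.608 0.212 0.224]]
```

View pics/over.png

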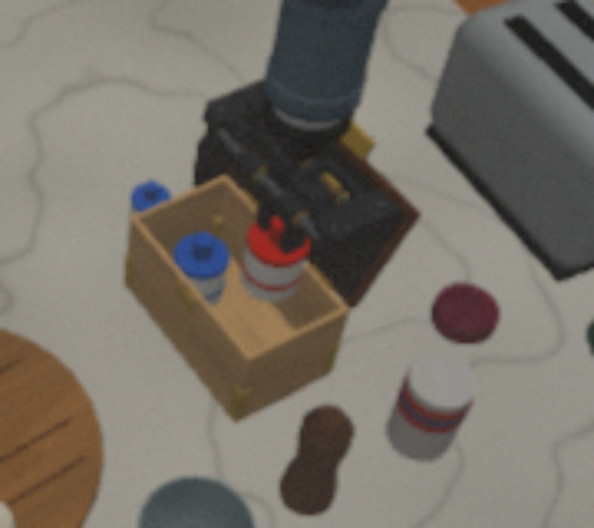

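The picture shows the jar over the free half of the box, upright (crop 275,265), with the lid behind it clear. Now I lower it.

>>> drive_tool(
  increments=[
    [0.004, 0.004, 0.03, 0, 0, 0, 15],
    [0, 0, 0.07, 0, 0, 0, 15],
    [0, 0, 0.1, 0, 0, 0, 15],
    [0, 0, 0.1, 0, 0, 0, 15],
    [0, 0, 0.1, 0, 0, 0, 15],
    [0, 0, 0.07, 0, 0, 0, 15],
    [0, 0, 0.04, 0, 0, 0, 15],
    [0, 0, 0.02, 0, 0, 0, 15],
  ],
)

```text
clock: 13.4
ee_pos: [0.581, 0.1989, 0.0948]
orientation: [[-0.105, 0.994, -0.001], [0.994, 0.105, -0.0], [-0.0, -0.001, -1.0]]
ft_force: [0.7, 0.1, -3.4]
gripper_width: 0.239
grasp_force: 29.9
```

>>> drive_tool(
  increments=[
    [0, 0, 0.015, 0, 0, 0, 15],
    [0, 0, 0, 0, 0, 0, 15],
    [0, 0, 0, 0, 0, 0, 15],
  ],
)

```text
clock: 13.7
ee_pos: [0.5818, 0.1991, 0.0933]
orientation: [[-0.105, 0.994, 0.001], [0.994, 0.105, 0.0], [0.0, 0.001, -1.0]]
ft_force: [-0.2, 0.6, -3.1]
gripper_width: 0.24
grasp_force: 29.9
```

>>> drive_tool(
  increments=[
    [0, 0, 0.015, 0, 0, 0, 15],
    [0, 0, 0.015, 0, 0, 0, 15],
    [0, 0, 0, 0, 0, 0, 15],
    [0, 0, 0, 0, 0, 0, 15],
  ],
)

```text
clock: 14.1
ee_pos: [0.5813, 0.1989, 0.0866]
orientation: [[-0.105, 0.994, -0.0], [0.994, 0.105, -0.0], [-0.0, -0.0, -1.0]]
ft_force: [0.4, -0.5, -3.6]
gripper_width: 0.238
grasp_force: 29.9
```

>>> drive_tool(
  increments=[
    [0, 0, 0.008, 0, 0, 0, 15],
    [0, 0, 0, 0, 0, 0, 15],
    [0, 0, 0, 0, 0, 0, 15],
  ],
)

```text
clock: 14.4
ee_pos: [0.5814, 0.199, 0.0851]
orientation: [[-0.105, 0.994, -0.0], [0.994, 0.105, -0.0], [-0.0, -0.0, -1.0]]
ft_force: [0.2, 0.8, -3.2]
gripper_width: 0.242
grasp_force: 29.9
```

>>> drive_tool(
  increments=[
    [0, 0, 0.005, 0, 0, 0, 15],
    [0, 0, 0.005, 0, 0, 0, 15],
    [0, 0, 0, 0, 0, 0, 15],
    [0, 0, 0, 0, 0, 0, 15],
  ],
)

```text
clock: 14.8
ee_pos: [0.5815, 0.1992, 0.0838]
orientation: [[-0.105, 0.994, 0.0], [0.994, 0.105, 0.0], [-0.0, 0.0, -1.0]]
ft_force: [-3.0, -0.5, 5.9]
gripper_width: 0.24
grasp_force: 29.9
```

Touchdown at 0.0838, the grasp height. I'll release and lift off.

>>> drive_tool(
  increments=[
    [0, 0, 0, 0, 0, 0, 24],
    [0, 0, 0, 0, 0, 0, 28],
    [0, 0, 0, 0, 0, 0, 36],
    [0, 0, 0, 0, 0, 0, 36],
    [0, 0, 0, 0, 0, 0, 36],
    [0, 0, -0.05, 0, 0, 0, 36],
    [0, 0, -0.15, 0, 0, 0, 36],
    [0, 0, -0.2, 0, 0, 0, 36],
  ],
)

```text
clock: 15.6
ee_pos: [0.5802, 0.1985, 0.1631]
orientation: [[-0.106, 0.994, -0.003], [0.994, 0.106, -0.001], [-0.001, -0.003, -1.0]]
ft_force: [-0.1, -0.2, 0.2]
gripper_width: 0.41
grasp_force: 0.0
```

>>> drive_tool(
  increments=[
    [0, 0, -0.2, 0, 0, 0, 36],
    [0, 0, -0.2, 0, 0, 0, 0],
    [0, 0, -0.2, 0, 0, 0, 0],
    [0.19, -0.06, 0, 0, 0, 0, 0],
    [0.19, -0.06, 0, 0, 0, 0, 0],
    [0.19, -0.06, 0, 0, 0, 0, 0],
    [0.19, -0.06, 0, 0, 0, 0, 0],
    [0, 0, 0, 0, 0, 0, 0],
  ],
)

```text
clock: 16.4
ee_pos: [0.5131, 0.3518, 0.2845]
orientation: [[-0.115, 0.993, -0.001], [0.993, 0.115, 0.005], [0.005, -0.001, -1.0]]
ft_force: [-1.7, -0.2, 0.9]
gripper_width: 0.001
grasp_force: 0.0
```

```bash
python3 - <<'E'
from h import *
delta([.516,.342,.205])
im=vision.get_image("scene");c=cv2.resize(im["pixels"][90:250,230:410],None,fx=3.3,fy=3.3);cv2.imwrite("pics/placed.png",c[...,::-1])
im=vision.get_image("top");X=cloud(im);h,s,v=cv2.split(cv2.cvtColor(im["pixels"],cv2.COLOR_RGB2HSV))
for nm,m,g in(("red",((h<6)|(h>174))&(s>170)&(v>60),(.582,.198)),("blue",(h>105)&(h<130)&(s>150)&(v>70),(.486,.18))):
    P=X[m&(np.hypot(X[...,0]-g[0],X[...,1]-g[1])<.05)]
    if len(P): zt=np.percentile(P[:,2],98);print(nm,zt,np.median(P[P[:,2]>zt-.006],0))
E
```

```text
tool delta in 20cm units [-0.052  0.009  0.397] z 0.2845 F [-1.7 -0.2  0.9] grip 0.1 0.0
red 0.10672094480091165 [0.58066362 0.19869821 0.1044971 ]
blue 0.10611906903179105 [0.48579605 0.18092323 0.10367926]
```

View pics/placed.png

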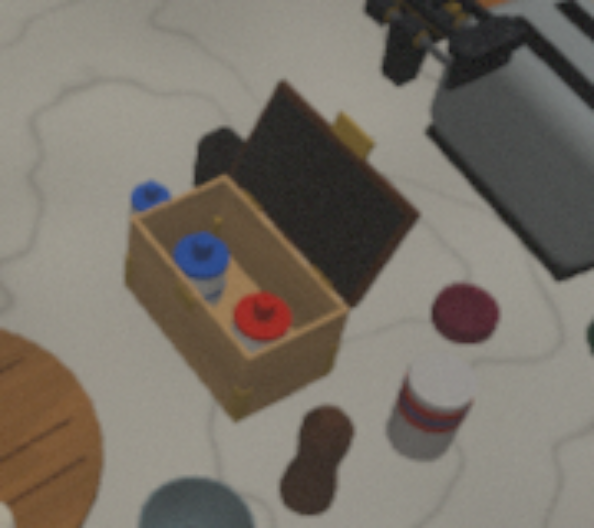

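Both jars stand upright in the box (blue at crop 202,258, red at 263,318), lids home. The lid is open with its tab at (352,137). Now I go down behind the lid.

>>> drive_tool(
  increments=[
    [-0.03, 0.005, 0.13, 0, 0, 0, 0],
    [0, 0, 0.14, 0, 0, 0, 0],
    [0, 0, 0.12, 0, 0, 0, 0],
    [0, 0, 0, 0, 0, 0, 0],
    [0, 0, 0, 0, 0, 0, 0],
  ],
)

```text
clock: 17.0
ee_pos: [0.5201, 0.3381, 0.2057]
orientation: [[-0.104, 0.995, 0.0], [0.995, 0.104, -0.0], [-0.0, 0.0, -1.0]]
ft_force: [0.2, -0.0, -0.5]
gripper_width: 0.004
grasp_force: 0.0
```

```bash
python3 - <<'E'
from h import *
c=np.array([.532,.193])
for x,z in((.121,.205),(.097,.209),(.08,.212),(.053,.213),(.025,.2105),(-.002,.198),(-.025,.178),(-.041,.152),(-.05,.122)):
    delta([*(c+x*np.array([-.104,.9945])),z])
E
```

```text
tool delta in 20cm units [-0.123 -0.016  0.004] z 0.2057 F [ 0.2 -0.  -0.5] grip 0.4 0.0
tool delta in 20cm units [-0.243 -0.016 -0.016] z 0.2057 F [ 0.2 -0.  -0.5] grip 0.4 0.0
tool delta in 20cm units [-0.328 -0.016 -0.031] z 0.2057 F [ 0.2 -0.  -0.5] grip 0.4 0.0
tool delta in 20cm units [-0.463 -0.016 -0.036] z 0.2057 F [ 0.2 -0.  -0.5] grip 0.4 0.0
tool delta in 20cm units [-0.603 -0.016 -0.024] z 0.2057 F [ 0.2 -0.  -0.5] grip 0.4 0.0
tool delta in 20cm units [-0.738 -0.016  0.039] z 0.2057 F [ 0.2 -0.  -0.5] grip 0.4 0.0
tool delta in 20cm units [-0.853 -0.016  0.139] z 0.2057 F [ 0.2 -0.  -0.5] grip 0.4 0.0
tool delta in 20cm units [-0.933 -0.016  0.269] z 0.2057 F [ 0.2 -0.  -0.5] grip 0.4 0.0
tool delta in 20cm units [-0.978 -0.016  0.419] z 0.2057 F [ 0.2 -0.  -0.5] grip 0.4 0.0
```

>>> drive_tool(
  increments=[
    [-0.06, -0.016, 0, 0, 0, 0, 0],
    [-0.06, 0, 0, 0, 0, 0, 0],
    [-0.04, 0, 0, 0, 0, 0, 0],
    [-0.04, 0, -0.01, 0, 0, 0, 0],
    [-0.04, 0, -0.01, 0, 0, 0, 0],
    [-0.04, 0, -0.005, 0, 0, 0, 0],
    [-0.05, 0, -0.005, 0, 0, 0, 0],
    [0, 0, 0, 0, 0, 0, 0],
  ],
)

```text
clock: 17.8
ee_pos: [0.5242, 0.2731, 0.2135]
orientation: [[-0.104, 0.995, 0.004], [0.995, 0.104, 0.002], [0.002, 0.004, -1.0]]
ft_force: [0.6, 2.9, 1.7]
gripper_width: 0.003
grasp_force: 1.1
```

>>> drive_tool(
  increments=[
    [-0.045, 0, 0, 0, 0, 0, 0],
    [-0.045, 0, 0, 0, 0, 0, 0],
    [-0.045, 0, 0, 0, 0, 0, 0],
    [-0.045, 0, 0, 0, 0, 0, 0],
    [-0.045, 0, 0.005, 0, 0, 0, 0],
    [-0.045, 0, 0.01, 0, 0, 0, 0],
    [0, 0, 0, 0, 0, 0, 0],
  ],
)

```text
clock: 18.5
ee_pos: [0.5287, 0.2191, 0.2084]
orientation: [[-0.105, 0.995, 0.0], [0.995, 0.105, 0.001], [0.001, 0.0, -1.0]]
ft_force: [-0.4, 1.9, -1.4]
gripper_width: 0.004
grasp_force: 1.0
```

>>> drive_tool(
  increments=[
    [-0.045, 0, 0.015, 0, 0, 0, 0],
    [-0.045, 0, 0.02, 0, 0, 0, 0],
    [-0.045, 0, 0.03, 0, 0, 0, 0],
    [-0.04, 0, 0.035, 0, 0, 0, 0],
    [-0.035, 0, 0.04, 0, 0, 0, 0],
    [-0.03, 0, 0.04, 0, 0, 0, 0],
    [0, 0, 0, 0, 0, 0, 0],
  ],
)

```text
clock: 19.2
ee_pos: [0.5337, 0.1703, 0.1712]
orientation: [[-0.104, 0.995, -0.001], [0.995, 0.104, -0.002], [-0.001, -0.001, -1.0]]
ft_force: [1.0, 0.2, 1.1]
gripper_width: 0.008
grasp_force: 0.3
```

```bash
python3 - <<'E'
from h import *
c=np.array([.532,.193])
delta([*(c-.05*np.array([-.104,.9945])),.122])
im=vision.get_image("scene");c=cv2.resize(im["pixels"][90:250,230:410],None,fx=3.3,fy=3.3);cv2.imwrite("pics/lid.png",c[...,::-1])
E
```

```text
tool delta in 20cm units [-0.136  0.004  0.246] z 0.1712 F [1.  0.2 1.1] grip 0.7 0.3
```

View pics/lid.png

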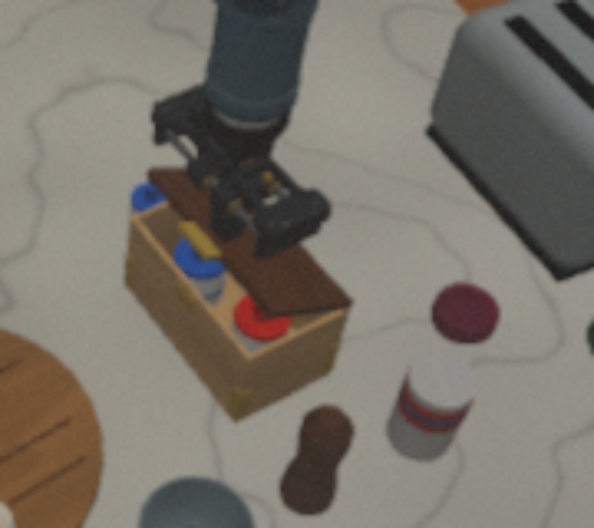

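The lid is about two thirds over (tab at crop 198,240) with the jars undisturbed. I keep pressing forward and down.

>>> drive_tool(
  increments=[
    [-0.04, 0, 0.02, 0, 0, 0, 0],
    [-0.04, 0, 0.035, 0, 0, 0, 0],
    [-0.03, 0, 0.04, 0, 0, 0, 0],
    [-0.02, 0, 0.04, 0, 0, 0, 0],
    [-0.01, 0, 0.04, 0, 0, 0, 0],
    [0, 0, 0.03, 0, 0, 0, 0],
    [0, 0, 0.02, 0, 0, 0, 0],
    [0, 0, 0, 0, 0, 0, 0],
  ],
)

```text
clock: 20.05
ee_pos: [0.5361, 0.1432, 0.1261]
orientation: [[-0.105, 0.994, -0.002], [0.994, 0.105, -0.001], [-0.001, -0.002, -1.0]]
ft_force: [0.6, -0.6, 0.3]
gripper_width: 0.006
grasp_force: 0.0
```

>>> drive_tool(
  increments=[
    [0, 0, 0.015, 0, 0, 0, 0],
    [0, 0, 0.01, 0, 0, 0, 0],
    [0, 0, 0, 0, 0, 0, 0],
  ],
)

```text
clock: 20.35
ee_pos: [0.5362, 0.1436, 0.1224]
orientation: [[-0.105, 0.994, -0.001], [0.994, 0.105, -0.001], [-0.001, -0.001, -1.0]]
ft_force: [-3.1, -3.3, 9.4]
gripper_width: 0.001
grasp_force: 4.2
```

>>> drive_tool(
  increments=[
    [0, 0, 0.01, 0, 0, 0, 0],
    [0, 0, 0.005, 0, 0, 0, 0],
    [0, 0, 0, 0, 0, 0, 0],
  ],
)

```text
clock: 20.65
ee_pos: [0.5363, 0.1436, 0.1221]
orientation: [[-0.105, 0.994, -0.0], [0.994, 0.105, -0.003], [-0.003, -0.001, -1.0]]
ft_force: [-11.6, -6.9, 36.2]
gripper_width: 0.004
grasp_force: 17.9
```

>>> drive_tool(
  increments=[
    [0, 0, -0.05, 0, 0, 0, 0],
    [0, 0, -0.2, 0, 0, 0, 0],
    [0, 0, -0.2, 0, 0, 0, 0],
    [-0.2, 0, -0.1, 0, 0, 0, 0],
    [-0.2, 0, 0, 0, 0, 0, 0],
    [-0.2, 0, 0, 0, 0, 0, 0],
    [-0.2, 0, 0, 0, 0, 0, 0],
    [-0.2, 0, 0, 0, 0, 0, 0],
  ],
)

```text
clock: 21.45
ee_pos: [0.5576, -0.056, 0.229]
orientation: [[-0.106, 0.994, -0.0], [0.994, 0.106, 0.001], [0.001, 0.0, -1.0]]
ft_force: [-0.0, -0.7, -1.0]
gripper_width: 0.004
grasp_force: 0.0
```

```bash
python3 - <<'E'
from h import *
c=np.array([.532,.193])
for n in("top","scene"):
    im=vision.get_image(n);X=cloud(im);v=im["pixels"].max(2)
    q=X[...,:2]-c;x=q@np.array([-.104,.9945]);y=q@np.array([-.9945,-.104])
    m=(abs(x)<.05)&(abs(y)<.09)&(abs(X[...,2]-.12)<.06)
    A=np.c_[x[m],np.ones(m.sum())];k=np.linalg.lstsq(A,X[m][:,2],rcond=None)[0];print(n,m.sum(),"lid slope/height",k)
    if n=="scene": save(im,"final.png")
s=arm.read_state();print(s["ee_pos"],s["ft_force"])
E
```

```text
top 2686 lid slope/height [-0.00090715  0.12234703]
scene 1256 lid slope/height [-0.0019583   0.12392398]
[ 0.55771626 -0.06170258  0.22826268] [-0.4384203  -0.3360605  -0.05202081]
```

View pics/final.png

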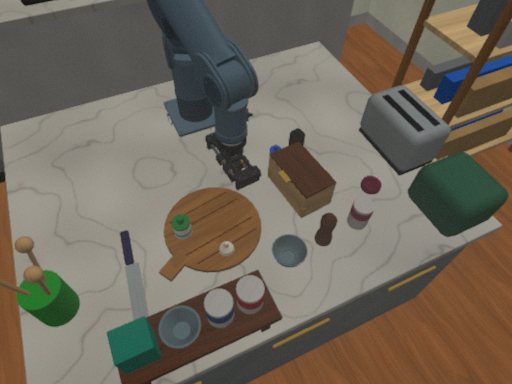

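The box lid is shut flat (300,168), with slope near 0 and its top at 0.122. The green jar (181,226), the garlic and the rest are unmoved, and the arm touches nothing.

```bash
python3 -c "
from station import arm
print(arm.finish_job())"
```

```text
the job is handed in; nothing more can be done
None
```

Job handed in at about 21.6 s of the 64 s: both lids are pressed home, the red jar stands upright beside the blue one in the box, the box lid is pressed fully shut, and nothing else looks moved in the final picture.

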